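Hold the board test press at its working position

TASK

Slide the board carrier along its rails until it clicks into the test station under the probe head. Then bring the hand lever down until it is level, which presses the probes to two thirds of their stroke, without ever running it down onto its stop, and keep it there while the test runs: the job finishes with the robot still holding the lever level. Leave the other things on the bench alone.

Things in the scene. Friction and masses are not known exactly. Their poses are not given: they have to be found in the camera images.
- fixture: Board test press, fixed to the bench. Base plate 190 (x) by 430 mm (y from -110 to +320), top 24 mm up, two guide rails along y. Origin: on the bench under the middle of the press head. x points from the lever side (operator, robot) to the back, y along the rails from the head to the load end, z up. Place and yaw vary.
- carrier (a joint): Board carrier's travel along the rails, m: 0 at the load end, growing towards fixture -y into the press; 0.140 clicked into the test station; 0.162 end stop. A sprung ball drops into a notch at the station: within about 3 mm it pulls the carrier home once let go; about 8 N pushes it out again. Elsewhere it slides with under 3 N and stays where left.
- carrier_handle (a point): Middle of the carrier's bow handle: level steel bar 12 mm thick, 76 mm long along fixture x, axis 98 mm above the bench, 44 mm over the carrier plate, an upright at each end. It stands 155 mm to fixture +y of the board's middle: 83 mm clear of the head plate when at the station. Carrier: aluminium plate 130 by 227 mm, black nest, green circuit board 96 by 70 mm.
- station (a point): Fixed point on the fixture's z axis, 61.5 mm above the bench: where the middle of the circuit board's top lies at the test station. Above it the press head: four 16 mm posts at x +-76, y +-60 mm carry an aluminium head plate 178 (x) by 144 (y) mm, 145 to 160 mm above the bench. A black probe plate with brass probes hangs below it and follows the lever.
- lever (a joint): Hand lever's angle, rad: 0 at rest, sprung up to 0.60 rad above level; grows as it is pulled down; 0.60 level, the working position (probes 7 of 11 mm compressed); 0.72 down on its stop. The spring lifts it back when let go. About 4 N down on the grip starts it, about 13 N holds it level.
- lever_grip (a point): Middle of the lever's black grip, a round bar 22 mm thick, 94 mm long, lying along the lever; 190 mm from the pivot. At rest 297 mm above the bench and 127 mm to fixture -x of the origin; level 190 mm up and 160 mm to -x. It swings in the fixture's x-z plane at y = 0; the free end points to fixture -x (towards the robot).
- lever_pivot (a point): The lever's hinge axis (along fixture y), in the clevis on top of the head plate: 30 mm to +x of the fixture's origin, 190 mm above the bench.
- handheld_radio: Bystander: black two-way radio lying on its back, 125 by 56 by 34 mm with a 75 mm stub antenna; origin on the bench under the middle of its case, x towards the antenna.
- pliers: Bystander: long-nosed pliers with black handles, 145 mm long, 13 mm thick; origin under the joint, x towards the nose.
- screwdriver: Bystander: screwdriver lying along its x axis, handle to -x; origin under its middle.
- battery_pack: Bystander: black radio battery, 105 by 54 by 18 mm, lying flat; origin under its middle.

How it is judged:
On the way, in this order (a step that is already met when the one before it is completed fails the run):
1. the carrier is clicked into the test station (within 3 mm) while the lever is still up (value of joint carrier between 0.137 and 0.143 m and value of joint lever below 0.12 rad), for 0.3 s.
2. the lever is brought down level (within 0.07 rad) (value of joint lever between 0.53 and 0.67 rad), for 0.2 s.
At the end, for the whole second after the job is handed in: The carrier sits in the test station (0.140 m, within 3 mm) and the lever is held still by the fingers, level within 0.07 rad (0.53 to 0.67 rad), through the last second (all of step 2 and value of joint carrier between 0.137 and 0.143 m and velocity of joint lever between -0.1 and 0.1 rad/s and contact force between the fingers and lever above 3 N); the arm keeps its last pose, push and grip.
It fails at once if the lever is run down onto its stop (beyond 0.70 rad) (value of joint lever above 0.7 rad).
It fails at once if the lever is pulled down on a carrier that is not in the station (more than 4 mm off) (value of joint lever above 0.35 rad and (value of joint carrier below 0.136 m or value of joint carrier above 0.144 m)).
It fails at once if a bystander is moved more than 20 mm (distance of any of handheld_radio, pliers, screwdriver, battery_pack from where it was at the start of the episode above 0.02 m).
It also fails if it takes over 50 s, if anything falls off the work surface, if the arm or the gripper's body presses on something with over 40 N, if the wrist force passes 120 N, or if a joint passes its speed limit or range.

ROBOT

A 6-joint arm with a two-finger parallel gripper is mounted at the origin on the work surface. World frame = base frame: x ahead of the robot, y to its left, z up, the work surface at z = 0. Lengths are in m, angles in rad, forces in N, time in s.
With the tool pointing down it reaches from about 0.35 to 0.85 m from the base axis. Payload 8.1 kg.
Tool frame: the origin (TCP) lies midway between the tips of the shut fingers; the grasp point (between the pads) lies 19 mm behind it (env.grip_point_offset is the distance from the TCP to the grasp point, in m); z points along the fingers, y is the direction in which the jaws open and shut (so a half turn about z gives the same grasp; the last joint's range is limited). The gripper opens to 85 mm and grips with 20 to 120 N. Pads are 22 mm wide; open, the fingers measure 114 mm over their backs; the gripper's body (76 mm by 85 mm) begins 54 mm behind the grasp point. The pads swing forward as they close: fully open they stand 13 mm farther back than shut.
Start: joints at [1.156, 0.13, 1.488, -0, 1.523, -0.085], TCP at [0.194, 0.568, 0.231] pointing down, gripper open.
Joint ranges: [-2.96, 2.96], [-0.89, 2.26], [0.02, 2.5], [-1.34, 4.48], [0, 2.73], [-2.66, 2.66]. Speed limits (rad/s): [2.39, 2.39, 2.79, 3.14, 3.14, 3.14].

INTERFACE

Orientations are given as a unit quaternion [x, y, z, w].
In Python, from rig import env, eyes gives the robot as it stands.
- The arm moves only by the tool step_arm, never from a script. Its argument "commands" is a list of rows, each a list of 2 entries, a list of its own where there are three numbers: the shift along the tool's x, y, z in mm, then the turn, a rotation vector about the tool's x, y, z in degrees. A call has 1 to 5 rows; each row is the pose to reach, as a shift and turn from the pose measured when the call began, along the tool's axes at that moment; what a row does not reach only later rows make up. A row lasts 1/10 s, in which the tool goes at most 50 mm and 8.59 degrees, less where a joint would pass 70% of its speed; a pose out of reach is approached as far as the arm can. A call with a gripper value outside its range is refused whole. "gripper" is the opening, from 0 (shut) to 1 (fully open), set as the call begins (left out, the last holds). The fingers move at their own pace and stop on an object; "squeeze" is the grip in N (left out, the last holds). Time passes only in rows, so rows that repeat a pose let the fingers close. It gives the time, the measured TCP pose, the force and the opening at its end, in the units of the state.
- env.observe(): the state, without advancing time (a new reading comes with each control period).
- eyes.camera(name): name is "scene" or "top" or "wrist"; returns (picture, depth): 400x640x3 uint8, blue, green, red; 400x640 float32, m along the optical axis (not along the pixel's ray), 0 where there is no reading.
- eyes.get_calibration(name): a dict with "fovy" (degrees; the focal length in pixels is half the picture's height over the tangent of half this angle, whatever the lens; pixels are square), "cx", "cy" (the principal point, pixels), "k1" (the pictures are not rectified: a ray, as slopes to the right and down, at radius r is drawn at 1 + k1 r^2 times it, then the intrinsics apply), "rvec" (rotation vector, rad) and "tvec" (3), from world to camera coordinates, as OpenCV has them. Camera axes: x right, y down, z forward; pixel columns grow to the right and rows downward; lengths in m; the calibration is good to about 2 mm. A picture is of the moment at which its call begins: read the wrist's pose just before it. get_calibration takes no time and is no camera call; for the wrist camera it gives the pose at the moment of the call.
- env.close_job(): hands the job in, once; it reports no verdict.
The state is a dict: "time": time; "joints": joint angles; "joint_velocities": joint speeds; "tau": joint torques, N m; "position": TCP position; "eef_rot": TCP orientation; "force": force on the tool from outside, world axes, zero at the start; "wrist_torque": the same for the moment, N m; "width": opening from 0.0 (shut) to 1.0 (fully open).
Only numpy, scipy, OpenCV 4.12 (cv2) and the standard library are available. Lean on these libraries where they do the work, as an engineer would, in place of code of your own. Each camera call takes 0.05 s, during which the arm holds its last target.

## Working session

There is one attempt and no reset: what is moved stays moved. The work goes in short steps, Python scripts to look and compute and a tool call to move; the robot and the scene stay as the last step left them, time stands still between calls to the robot, and variables do not carry over. Pictures are saved under pics/ and viewed, and the job is handed in when it is done.

Besides the shell and the picture viewer there is one more tool, called as name([rows], argument=value, ...), one row to a line, values as JSON. step_arm: Moves the arm, as the interface text tells. Its arguments: {"type":"object","properties":{"commands":{"type":"array","items":{"type":"array"}},"gripper":{"type":"number"},"squeeze":{"type":"number"}},"required":["commands"]}

```bash
ls; mkdir -p pics; cat > h.py <<'E'
import numpy as np,cv2
from rig import env,eyes
from scipy.spatial.transform import Rotation as R
def K(c):
    f=200/np.tan(np.radians(c['fovy'])/2); return f
def pts(c,uv,d):
    # uv Nx2, d depth -> world
    f=K(c); uv=np.asarray(uv,float); s=np.stack([(uv[:,0]-c['cx'])/f,(uv[:,1]-c['cy'])/f],1)
    o=s.copy()
    for _ in range(20): o=s/(1+c['k1']*(o**2).sum(1,keepdims=True))
    p=np.c_[o,np.ones(len(o))]*np.asarray(d).reshape(-1,1)
    Rm=R.from_rotvec(np.ravel(c['rvec'])).as_matrix()
    return (p-np.ravel(c['tvec']))@Rm
def cloud(c,depth):
    v,u=np.mgrid[0:400,0:640]; P=pts(c,np.c_[u.ravel(),v.ravel()],depth.ravel()).reshape(400,640,3)
    P[depth<=0]=np.nan; return P
def proj(c,X):
    Rm=R.from_rotvec(np.ravel(c['rvec'])).as_matrix(); p=np.atleast_2d(X)@Rm.T+np.ravel(c['tvec'])
    s=p[:,:2]/p[:,2:]; s=s*(1+c['k1']*(s**2).sum(1,keepdims=True)); return s*K(c)+[c['cx'],c['cy']]
E
python3 - <<'E'
from h import *
for n in ['scene','top']:
    p,d=eyes.camera(n); cv2.imwrite(f'pics/{n}0.png',p); np.save(f'{n}0.npy',d); print(n,eyes.get_calibration(n),(d>0).mean())
print(env.observe())
E
```

```text
pics
scene {'fovy': 42.546150591909324, 'cx': 323.33944999064124, 'cy': 202.23248154017253, 'k1': 0.056667777190665236, 'rvec': array([ 0.94164996,  2.59327313, -0.91272752]), 'tvec': array([ 0.39218962, -0.112473  ,  1.8034653 ])} 0.996
top {'fovy': 54.39790436691776, 'cx': 320.3723266306604, 'cy': 201.62562583746183, 'k1': -0.02757924911095838, 'rvec': array([ 2.12098854, -2.17280415,  0.14103968]), 'tvec': array([0.0144686 , 0.47872135, 1.2100185 ])} 0.996
{'time': 0.1, 'joints': array([ 1.15561415e+00,  1.31116944e-01,  1.48914886e+00, -1.67800652e-05,
        1.52300256e+00, -8.54301613e-02]), 'joint_velocities': array([ 0.0009196 , -0.0017962 , -0.0025808 ,  0.00048774,  0.00073438,
       -0.00101678]), 'tau': array([ 1.13719103e-03, -5.70952749e+01, -5.01940548e+01, -1.85062968e-04,
        8.09425459e-03,  2.59651534e-05]), 'position': array([0.19408933, 0.56722493, 0.23034245]), 'eef_rot': array([ 1.64129563e-01,  9.86438434e-01, -8.13816323e-04, -1.99417190e-04]), 'force': array([0.71457415, 1.06478523, 0.18366524]), 'wrist_torque': array([ 0.03813283, -0.02181294, -0.01472258]), 'width': 0.9991036602380508}
```

View pics/scene0.png

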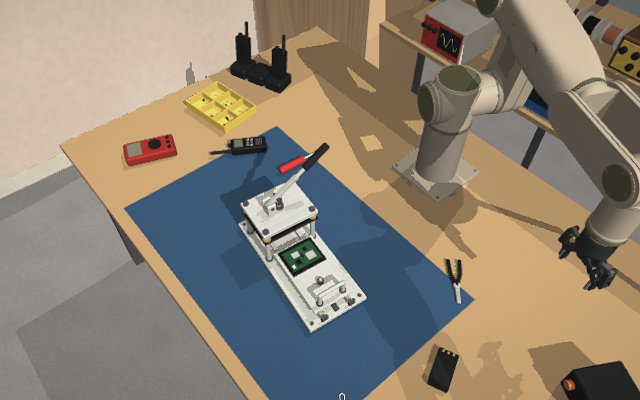

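View pics/top0.png

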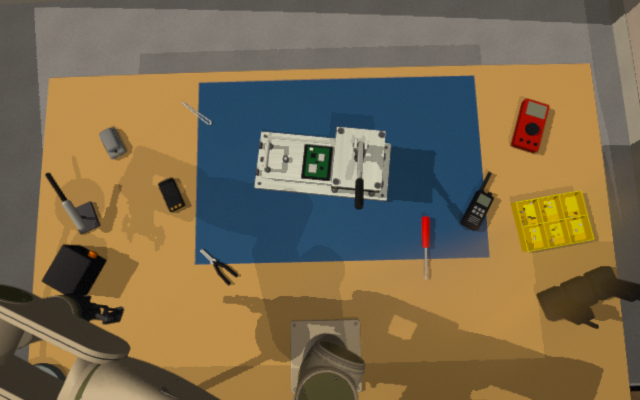

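The overview shows the fixture ahead of the arm: lever grip at top-picture (359,195), carrier bow handle at (275,160), and the load end to the robot's left. Next I'll measure the pose from depth.

```bash
python3 - <<'E'
from h import *
p=cv2.imread('pics/top0.png'); d=np.load('top0.npy'); c=eyes.get_calibration('top'); P=cloud(c,d)
roi=np.zeros((400,640),bool); roi[110:220,240:410]=1
X=P[roi]; 
h,e=np.histogram(X[:,2],np.arange(-0.01,0.33,0.005)); print([(round(a,3),b) for a,b in zip(e,h) if b>15])
def rect(lo,hi):
    m=((P[...,2]>lo)&(P[...,2]<hi)&roi).astype(np.uint8)
    n,l,s,_=cv2.connectedComponentsWithStats(m); i=1+s[1:,4].argmax()
    q=P[l==i]; r=cv2.minAreaRect((q[:,:2]*1000).astype(np.float32)); print(lo,hi,s[i],r,cv2.boxPoints(r).tolist(), np.median(q[:,2]))
rect(.15,.17); rect(.012,.2)
# board (green)
hsv=cv2.cvtColor(p,cv2.COLOR_BGR2HSV); g=(cv2.inRange(hsv,(45,60,20),(90,255,255))>0)&roi
n,l,s,_=cv2.connectedComponentsWithStats(g.astype(np.uint8)); i=1+s[1:,4].argmax(); q=P[l==i]; print('board',cv2.minAreaRect((q[:,:2]*1000).astype(np.float32)),np.median(q[:,2]))
m=(P[...,2]>.085)&(P[...,2]<.115)&roi; m[:,325:]=0; q=P[m]; print('handle',len(q),q.mean(0) , cv2.minAreaRect((q[:,:2]*1000).astype(np.float32)))
m=(P[...,2]>.205)&roi;q=P[m]; print('lever',len(q),q.mean(0),cv2.fitLine(q.astype(np.float32),cv2.DIST_L2,0,.01,.01).ravel(), q.max(0),q.min(0))
big=cv2.resize(p[110:220,240:410],None,fx=4.5,fy=4.5,interpolation=cv2.INTER_CUBIC); cv2.imwrite('pics/topz.png',big)
E
```

```text
[(np.float64(-0.01), np.int64(53)), (np.float64(-0.005), np.int64(2838)), (np.float64(0.0), np.int64(6643)), (np.float64(0.005), np.int64(847)), (np.float64(0.01), np.int64(33)), (np.float64(0.015), np.int64(107)), (np.float64(0.02), np.int64(1128)), (np.float64(0.025), np.int64(808)), (np.float64(0.03), np.int64(55)), (np.float64(0.04), np.int64(35)), (np.float64(0.045), np.int64(78)), (np.float64(0.05), np.int64(978)), (np.float64(0.055), np.int64(827)), (np.float64(0.06), np.int64(634)), (np.float64(0.065), np.int64(188)), (np.float64(0.1), np.int64(69)), (np.float64(0.105), np.int64(21)), (np.float64(0.125), np.int64(46)), (np.float64(0.15), np.int64(32)), (np.float64(0.155), np.int64(964)), (np.float64(0.16), np.int64(1433)), (np.float64(0.165), np.int64(111)), (np.float64(0.17), np.int64(20)), (np.float64(0.19), np.int64(25)), (np.float64(0.195), np.int64(33)), (np.float64(0.2), np.int64(55)), (np.float64(0.205), np.int64(18)), (np.float64(0.21), np.int64(26)), (np.float64(0.25), np.int64(16)), (np.float64(0.255), np.int64(16)), (np.float64(0.28), np.int64(21)), (np.float64(0.2
[... 664 characters left out ...]
, (430.8240661621094, 192.40097045898438), 82.9590072631836) [[479.2790832519531, -209.47840881347656], [670.2290649414062, -233.0628204345703], [723.039306640625, 194.5122833251953], [532.0892944335938, 218.09669494628906]] 0.058332868153161535
board ((601.7425537109375, 11.727657318115234), (75.46974182128906, 102.04570007324219), 80.1401138305664) nan
handle 110 [0.61984518 0.1642934  0.10239195] ((620.6788940429688, 165.11373901367188), (12.033578872680664, 84.4766845703125), 83.4432373046875)
lever 453 [ 0.50101551 -0.10011323  0.27916668] [ 0.8167555  -0.10141295 -0.56800175  0.5010154  -0.10011324  0.27916676] [ 0.62367506 -0.08243627  0.3344368 ] [ 0.41890107 -0.13284143  0.20510394]
```

View pics/topz.png

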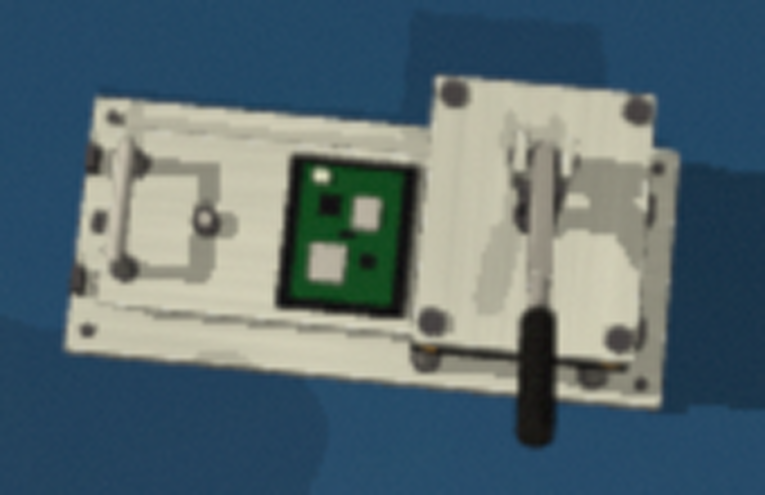

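```bash
cat >> h.py <<'E'
YAW=np.radians(-7.0); O=np.array([.588,-.1117,0])
Fm=R.from_euler('z',YAW).as_matrix()
def W(x,y,z): return O+Fm@np.array([x,y,z])
RT=np.column_stack([-Fm[:,0],Fm[:,1],[0,0,-1.]])
def go(p,Rt=RT):
    s=env.observe(); Rm=R.from_quat(s['eef_rot']).as_matrix()
    print('t',round(s['time'],2),'pos',s['position'].round(4),'fix',(Fm.T@(s['position']-O)).round(4),'F',(Fm.T@s['force']).round(1),'w',round(s['width'],3))
    print('shift mm',(1000*Rm.T@(np.array(p)-s['position'])).round(1),'turn',np.degrees(R.from_matrix(Rm.T@Rt).as_rotvec()).round(2))
E
python3 -c "
from h import *
print(Fm.T@(np.array([.6207,.1651,0])-O))
go(W(0,.279,.18))"
```

```text
[-0.00127718  0.2787219   0.        ]
t 0.1 pos [0.1941 0.5672 0.2303] fix [-0.4737  0.6259  0.2303] F [0.6 1.1 0.2] w 0.999
shift mm [-535.  -241.7   50.7] turn [ -0.09  -0.02 -11.89]
```

step_arm([
  [[-45,-20,4],[0,0,-2]],
  [[-90,-40,8],[0,0,-4]],
  [[-135,-60,12],[0,0,-6]],
  [[-180,-80,16],[0,0,-9]],
  [[-225,-101,21],[0,0,-12]],
], gripper=1)

```text
time: 0.6
position: [0.3752, 0.3972, 0.2091]
eef_rot: [0.059, 0.998, -0.001, -0.0]
force: [1.2, 0.1, -0.2]
width: 0.998
```

```bash
python3 -c "
from h import *
go(W(0,.279,.18))"
```

```text
t 0.6 pos [0.3752 0.3972 0.2091] fix [-0.2733  0.4792  0.2091] F [ 1.2  0.2 -0.2] w 0.998
shift mm [-272.4 -201.3   29.2] turn [-0.1  -0.04  0.25]
```

step_arm([
  [[-39,-29,4],[0,0,0]],
  [[-78,-58,8],[0,0,0]],
  [[-117,-87,13],[0,0,0]],
  [[-156,-116,17],[0,0,0]],
  [[-195,-145,21],[0,0,0]],
])

```text
time: 1.1
position: [0.5527, 0.2285, 0.1876]
eef_rot: [0.059, 0.998, -0.001, -0.001]
force: [0.8, 1.7, -0.7]
width: 1.0
```

step_arm([
  [[-38,-28,4],[0,0,0]],
  [[-75,-55,8],[0,0,0]],
  [[-75,-55,8],[0,0,0]],
  [[-75,-55,8],[0,0,0]],
])

```text
time: 1.5
position: [0.6207, 0.1639, 0.1783]
eef_rot: [0.06, 0.998, -0.001, -0.002]
force: [0.5, 0.7, 0.8]
width: 0.998
```

```bash
python3 - <<'E'
from h import *
go(W(0,.279,.18))
c=eyes.get_calibration('wrist'); p,d=eyes.camera('wrist'); 
P=cloud(c,d); cv2.imwrite('pics/w1.png',p)
m=(P[...,2]>.09)&(P[...,2]<.112); 
F=(P-O)@Fm; m&=(abs(F[...,0])<.06)&(F[...,1]>.23)&(F[...,1]<.33)
print(m.sum(),F[m].mean(0),F[m].min(0),F[m].max(0))
E
```

```text
t 1.5 pos [0.6207 0.1639 0.1783] fix [-0.0011  0.2775  0.1783] F [0.4 0.7 0.8] w 0.998
shift mm [-1.1  1.5 -1.7] turn [-0.13 -0.19  0.11]
1881 [-0.00450653  0.2791336   0.10410228] [-0.04396511  0.27337184  0.09013471] [0.04225432 0.28520659 0.10772477]
```

View pics/w1.png

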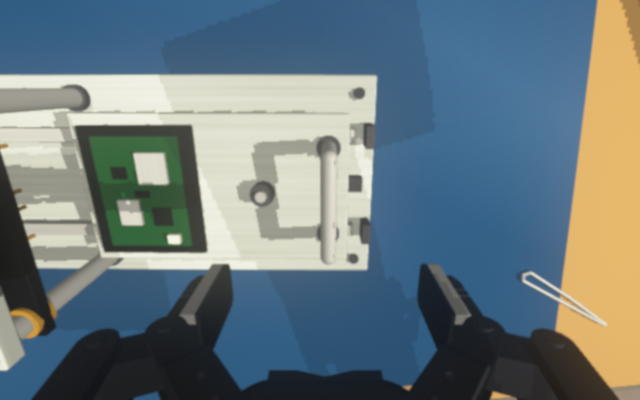

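The wrist view shows the bow handle bar at (328,205), centred between the fingers. A small knob at (262,193) lies near the left finger, so I'll half close before descending.

step_arm([
  [[0,1.5,0],[0,0,0]],
  [[0,1.5,25],[0,0,0]],
  [[0,1.5,50],[0,0,0]],
  [[0,1.5,75],[0,0,0]],
  [[0,1.5,98],[0,0,0]],
], gripper=0.5)

```text
time: 2.05
position: [0.6191, 0.1679, 0.0801]
eef_rot: [0.058, 0.998, -0.001, -0.001]
force: [0.4, -0.1, 0.4]
width: 0.5
```

step_arm([
  [[0,0,0],[0,0,0]],
  [[0,0,0],[0,0,0]],
  [[0,0,0],[0,0,0]],
  [[0,0,0],[0,0,0]],
  [[0,0,0],[0,0,0]],
], gripper=0, squeeze=25)

```text
time: 2.55
position: [0.6185, 0.1685, 0.0808]
eef_rot: [0.058, 0.998, -0.001, -0.002]
force: [-6.0, 2.1, -2.8]
width: 0.127
```

```bash
python3 - <<'E'
from h import *
go(W(0,.155,.079))
E
```

```text
t 2.55 pos [0.6185 0.1685 0.0808] fix [-0.0039  0.2818  0.0808] F [-6.2  1.3 -2.8] w 0.127
shift mm [  -3.1 -126.9    2. ] turn [-0.07 -0.22  0.35]
```

step_arm([
  [[0,-20,0],[0,0,0]],
  [[0,-45,0],[0,0,0]],
  [[0,-70,0],[0,0,0]],
  [[0,-90,0],[0,0,0]],
  [[0,-105,0],[0,0,0]],
])

```text
time: 3.05
position: [0.6055, 0.064, 0.0809]
eef_rot: [0.058, 0.998, 0.0, -0.003]
force: [-2.6, 5.8, -7.8]
width: 0.131
```

```bash
python3 - <<'E'
from h import *
go(W(0,.155,.079))
E
```

```text
t 3.05 pos [0.6055 0.064  0.0809] fix [-0.0041  0.1765  0.0809] F [-3.3  5.4 -7.8] w 0.131
shift mm [ -4.  -21.5   1.9] turn [-0.02 -0.3   0.33]
```

Following the rails well. Now the final 21 mm, more slowly.

step_arm([
  [[0,-6,0],[0,0,0]],
  [[0,-11,0],[0,0,0]],
  [[0,-15,0],[0,0,0]],
  [[0,-18,0],[0,0,0]],
  [[0,-18,0],[0,0,0]],
])

```text
time: 3.55
position: [0.6031, 0.0451, 0.0808]
eef_rot: [0.058, 0.998, -0.001, -0.003]
force: [-4.5, -5.1, -6.8]
width: 0.127
```

```bash
python3 - <<'E'
from h import *
go(W(0,.155,.079))
for n in ['top','scene']:
  p,d=eyes.camera(n); c=eyes.get_calibration(n); P=cloud(c,d); F=(P-O)@Fm
  cv2.imwrite(f'pics/{n}2.png',p)
  # carrier plate trailing edge, at z~.054
  m=(abs(F[...,2]-.054)<.006)&(abs(F[...,0])<.06)&(F[...,1]>.08)&(F[...,1]<.30)
  print(n,m.sum(),F[m][:,1].min(),np.percentile(F[m][:,1],[90,99,100]))
d=np.load('top0.npy');c=eyes.get_calibration('top');F=(cloud(c,d)-O)@Fm
m=(abs(F[...,2]-.054)<.006)&(abs(F[...,0])<.06)&(F[...,1]>.08)&(F[...,1]<.33);print('before',np.percentile(F[m][:,1],[90,99,100]))
E
```

```text
t 3.55 pos [0.6031 0.0451 0.0808] fix [-0.0042  0.1574  0.0808] F [-3.8 -5.6 -6.8] w 0.127
shift mm [-4.2 -2.5  1.8] turn [-0.12 -0.34  0.33]
top 359 0.08003311807527089 [0.1662425  0.1723616  0.17294328]
scene 607 0.08002832128196882 [0.17092393 0.17492153 0.17566688]
before [0.2705484  0.29399087 0.29612669]
```

View pics/top2.png

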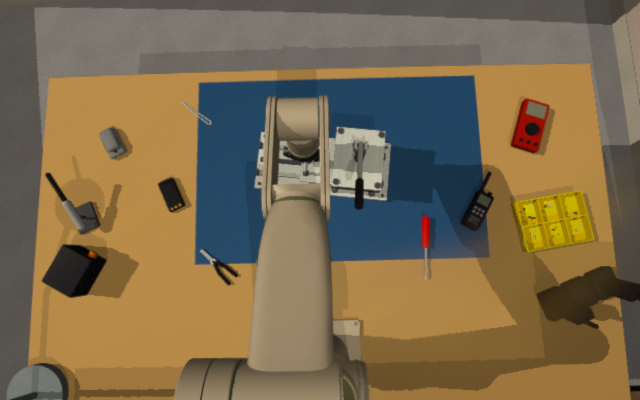

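The force in y has flipped from +5 to -5.6 N, so the ball is pulling the carrier in. I'll nudge 1.5 mm and let go.

step_arm([
  [[0,-1.5,0],[0,0,0]],
  [[0,-1.5,0],[0,0,0]],
])

```text
time: 3.85
position: [0.6029, 0.0437, 0.0809]
eef_rot: [0.058, 0.998, -0.001, -0.003]
force: [-2.5, -0.4, -7.5]
width: 0.128
```

step_arm([
  [[0,0,0],[0,0,0]],
  [[0,0,0],[0,0,0]],
  [[0,0,0],[0,0,0]],
  [[0,0,0],[0,0,0]],
], gripper=0.5)

```text
time: 4.25
position: [0.6038, 0.0438, 0.0818]
eef_rot: [0.058, 0.998, -0.001, -0.002]
force: [-0.4, 0.3, -0.4]
width: 0.501
```

step_arm([
  [[0,0,-40],[0,0,0]],
  [[0,0,-85],[0,0,0]],
  [[0,0,-130],[0,0,0]],
  [[0,0,-175],[0,0,0]],
  [[0,0,-220],[0,0,0]],
])

```text
time: 4.75
position: [0.6046, 0.0441, 0.3042]
eef_rot: [0.058, 0.998, -0.001, -0.001]
force: [0.8, 0.3, -0.0]
width: 0.5
```

```bash
python3 - <<'E'
from h import *
go(W(-.127,0,.40))
c=eyes.get_calibration('wrist'); p,d=eyes.camera('wrist'); cv2.imwrite('pics/w3.png',p)
F=(cloud(c,d)-O)@Fm
m=(abs(F[...,2]-.100)<.01)&(abs(F[...,0])<.06)&(F[...,1]>.12)&(F[...,1]<.19)
print(m.sum(),F[m].mean(0),F[m].min(0),F[m].max(0))
E
```

```text
t 4.75 pos [0.6046 0.0441 0.3042] fix [-0.0025  0.1567  0.3042] F [ 0.7  0.4 -0. ] w 0.5
shift mm [ 125.7 -156.1  -95.1] turn [-0.1  -0.16  0.34]
872 [-0.00362214  0.15539023  0.10400412] [-0.04436869  0.14972826  0.09061095] [0.04226726 0.16159502 0.10736668]
```

View pics/w3.png

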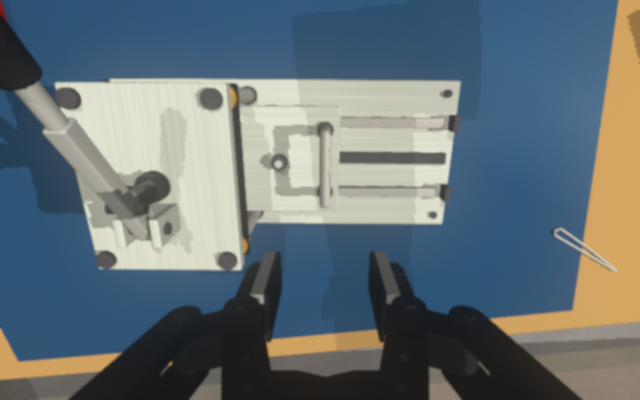

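The bar sits at (325,170) in the wrist view, measured at fixture y = 155.4 mm (155 expected), and the force was near zero before release. The carrier is home. Next is the lever.

step_arm([
  [[0,0,-48],[0,0,0]],
  [[10,-10,-95],[0,0,0]],
  [[37,-45,-100],[0,0,0]],
  [[65,-80,-100],[0,0,0]],
  [[93,-116,-100],[0,0,0]],
], gripper=0.8)

```text
time: 5.3
position: [0.4999, -0.0609, 0.4144]
eef_rot: [0.058, 0.998, -0.001, 0.006]
force: [-0.1, -0.2, 0.4]
width: 0.799
```

step_arm([
  [[33,-40,0],[0,0,0]],
  [[33,-40,0],[0,0,0]],
  [[33,-40,0],[0,0,0]],
])

```text
time: 5.6
position: [0.4622, -0.0977, 0.4148]
eef_rot: [0.059, 0.998, -0.001, 0.007]
force: [0.1, -0.5, -0.2]
width: 0.795
```

```bash
python3 - <<'E'
from h import *
go(W(-.127,0,.278))
c=eyes.get_calibration('wrist'); p,d=eyes.camera('wrist'); cv2.imwrite('pics/w4.png',p)
F=(cloud(c,d)-O)@Fm
dark=p.max(2)<70
m=dark&(F[...,2]>.23)&(abs(F[...,1])<.03)&(F[...,0]<-.07)&(F[...,2]<.345)
print(m.sum(),F[m].mean(0),F[m].min(0),F[m].max(0))
p,d=eyes.camera('scene'); cv2.imwrite('pics/s4.png',p)
E
```

```text
t 5.6 pos [ 0.4622 -0.0977  0.4148] fix [-0.1266 -0.0015  0.4148] F [ 0.1 -0.5 -0.2] w 0.795
shift mm [  2.3   1.6 136.7] turn [-0.07  0.81  0.26]
302 [-0.16323734 -0.00182151  0.32628261] [-0.16984604 -0.00832216  0.31833611] [-0.15073407  0.00816539  0.33228699]
```

View pics/w4.png

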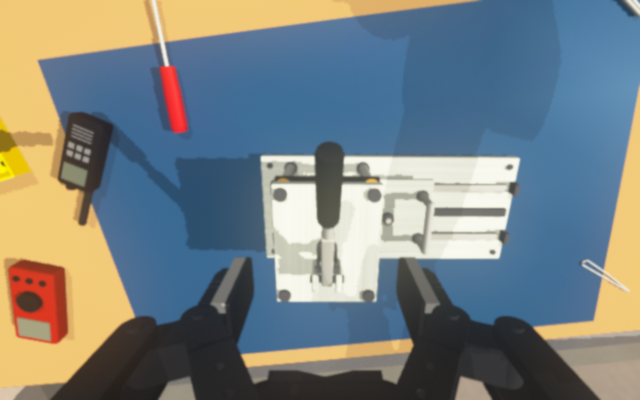

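View pics/s4.png

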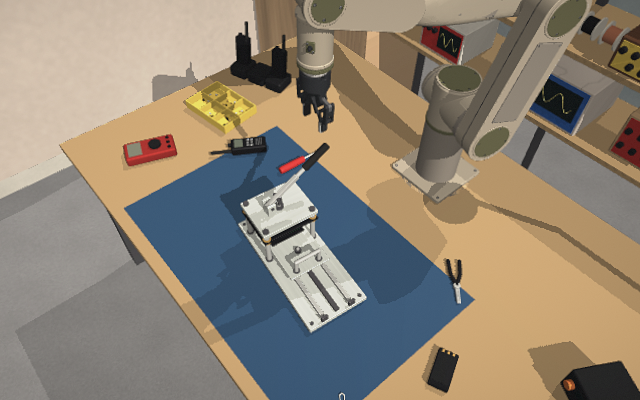

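The wrist view shows the black grip along (328,145–225), centred between the fingers. I'll tilt the tool about 20° toward square with the lever and approach along it.

```bash
cat >> h.py <<'E'
def tilt(a): return RT@R.from_euler('y',a,degrees=True).as_matrix()
def lev(th,a,back=0,yo=-.001,off=.019,r=.19):
    # TCP world pose to hold grip at lever value th with tool tilt a deg
    g=np.array([.03-r*np.cos(.6-th),yo,.19+r*np.sin(.6-th)]); z=Fm.T@tilt(a)[:,2]
    g=g+z*(off-back); return W(*g),tilt(a)
E
python3 -c "
from h import *
go(*lev(0,20,.08))"
```

```text
t 5.7 pos [ 0.4631 -0.0965  0.4142] fix [-1.259e-01 -1.000e-04  4.142e-01] F [ 0.3  0.7 -0.3] w 0.801
shift mm [-19.2  -1.   59.8] turn [-0.11 20.73  0.39]
```

step_arm([
  [[-6,-1,15],[0,7,0]],
  [[-13,-1,35],[0,14,0]],
  [[-19,-1,60],[0,20.7,0]],
  [[-19,-1,60],[0,20.7,0]],
  [[-19,-1,60],[0,20.7,0]],
])

```text
time: 6.2
position: [0.4833, -0.0987, 0.3516]
eef_rot: [0.056, 0.983, 0.01, -0.175]
force: [0.2, -0.3, 0.6]
width: 0.797
```

```bash
python3 -c "
from h import *
go(*lev(0,20,0))
c=eyes.get_calibration('wrist'); p,d=eyes.camera('wrist'); cv2.imwrite('pics/w5.png',p)"
```

```text
t 6.2 pos [ 0.4833 -0.0987  0.3516] fix [-1.055e-01  1.000e-04  3.516e-01] F [ 0.3 -0.2  0.6] w 0.797
shift mm [ 1.1 -0.9 77.3] turn [-0.16 -0.25  0.5 ]
```

View pics/w5.png

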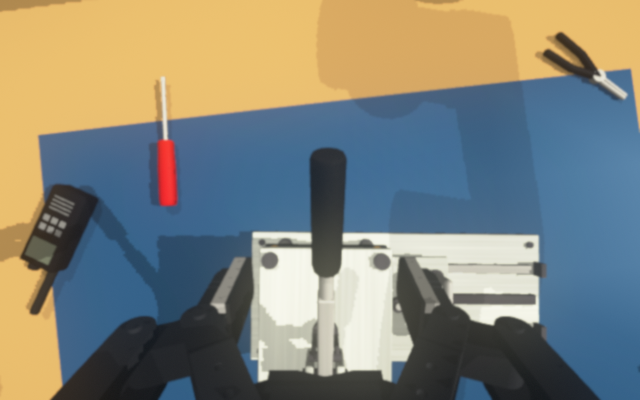

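The grip (328,210) lies midway between the fingers. I'll go in and close.

step_arm([
  [[0,-1,25],[0,0,0]],
  [[1,-1,50],[0,0,0]],
  [[1,-1,72],[0,0,0]],
  [[1,-1,76],[0,0,0]],
  [[1,-1,76],[0,0,0]],
])

```text
time: 6.75
position: [0.4568, -0.0969, 0.2866]
eef_rot: [0.056, 0.984, 0.009, -0.17]
force: [-0.2, -0.5, -0.4]
width: 0.801
```

```bash
python3 -c "
from h import *
go(*lev(0,20,0))"
```

```text
t 6.75 pos [ 0.4568 -0.0969  0.2866] fix [-0.132  -0.0013  0.2866] F [-0.1 -0.5 -0.4] w 0.801
shift mm [-1.2  0.3  7.2] turn [-0.25  0.45  0.45]
```

step_arm([
  [[0,0,0],[0,0,0]],
  [[0,0,0],[0,0,0]],
  [[0,0,0],[0,0,0]],
  [[0,0,0],[0,0,0]],
  [[0,0,0],[0,0,0]],
], gripper=0, squeeze=45)

```text
time: 7.25
position: [0.4573, -0.0946, 0.2875]
eef_rot: [0.055, 0.984, 0.011, -0.169]
force: [-0.1, 12.7, 4.6]
width: 0.238
```

```bash
python3 -c "
from h import *
go(*lev(0.2,14))
go(*lev(0.4,7))
go(*lev(0.6,0))"
```

```text
t 7.25 pos [ 0.4573 -0.0946  0.2875] fix [-0.1319  0.0011  0.2875] F [-1.7 12.6  4.6] w 0.238
shift mm [ 2.7 -2.  45.4] turn [-0.02 -5.54  0.62]
t 7.25 pos [ 0.4573 -0.0946  0.2875] fix [-0.1319  0.0011  0.2875] F [-1.7 12.6  4.6] w 0.238
shift mm [-1.1 -2.  83. ] turn [  0.02 -12.54   0.63]
t 7.25 pos [ 0.4573 -0.0946  0.2875] fix [-0.1319  0.0011  0.2875] F [-1.7 12.6  4.6] w 0.238
shift mm [-12.4  -2.1 119.2] turn [  0.06 -19.54   0.62]
```

The arm lagged 7 mm short of full depth. I'll reopen, seat deeper, and grip again.

step_arm([
  [[0,0,0],[0,0,0]],
  [[0,0,0],[0,0,0]],
  [[0,0,3],[0,0,0]],
  [[0,0,7],[0,0,0]],
  [[0,0,8],[0,0,0]],
], gripper=0.5)

```text
time: 7.75
position: [0.4542, -0.0943, 0.2791]
eef_rot: [0.055, 0.984, 0.011, -0.17]
force: [0.8, 0.7, 0.1]
width: 0.501
```

step_arm([
  [[0,0,0],[0,0,0]],
  [[0,0,0],[0,0,0]],
  [[0,0,0],[0,0,0]],
  [[0,0,0],[0,0,0]],
  [[0,0,0],[0,0,0]],
], gripper=0, squeeze=45)

```text
time: 8.25
position: [0.4541, -0.094, 0.279]
eef_rot: [0.055, 0.984, 0.011, -0.17]
force: [-1.0, 4.6, -0.9]
width: 0.245
```

```bash
cat >>h.py <<'E'
def leverang():
    c=eyes.get_calibration('scene'); p,d=eyes.camera('scene'); F=(cloud(c,d)-O)@Fm
    m=(abs(F[...,1])<.014)&(F[...,2]>.185)&(F[...,2]<.35)&(F[...,0]<0.02)&(F[...,0]>-.2)
    q=F[m][:,[0,2]]; 
    return p,F,m,q
E
python3 -c "
from h import *
go(*lev(0.0,20)); go(*lev(0.3,10))
p,F,m,q=leverang(); cv2.imwrite('pics/s6.png',p)
b=np.arange(-.2,.03,.01)
for x in b:
  k=(q[:,0]>=x)&(q[:,0]<x+.01)
  if k.sum(): print(round(x,2),k.sum(),q[k,1].min().round(4),q[k,1].max().round(4))
"
```

```text
t 8.25 pos [ 0.4541 -0.094   0.279 ] fix [-0.1351  0.0013  0.279 ] F [-1.5  4.5 -0.9] w 0.245
shift mm [-1.5 -2.3 -1. ] turn [-0.01  0.37  0.63]
t 8.25 pos [ 0.4541 -0.094   0.279 ] fix [-0.1351  0.0013  0.279 ] F [-1.5  4.5 -0.9] w 0.245
shift mm [ 1.3 -2.2 55.2] turn [ 0.04 -9.63  0.63]
-0.17 6 0.3193 0.3283
-0.16 29 0.3074 0.3332
-0.15 25 0.3151 0.3297
-0.14 1 0.3175 0.3175
-0.13 1 0.3097 0.3097
-0.12 16 0.2841 0.3229
-0.11 35 0.2793 0.3038
-0.1 39 0.2703 0.3451
-0.09 29 0.2644 0.2895
-0.08 17 0.2569 0.273
-0.07 20 0.2448 0.2692
-0.06 30 0.2379 0.2622
-0.05 26 0.2328 0.2561
-0.04 26 0.2298 0.2479
-0.03 26 0.2233 0.2422
-0.02 29 0.2146 0.2358
-0.01 32 0.187 0.2333
0.0 43 0.186 0.2213
0.01 29 0.1955 0.218
```

View pics/s6.png

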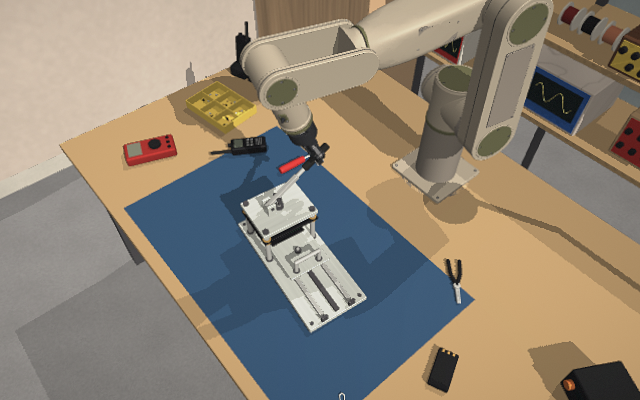

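The fingers hold the grip (310,155 in the scene view), with the lever still at rest. Pulling down along the arc.

```bash
python3 -c "
from h import *
for t in (.06,.12,.18,.24,.3): go(*lev(t,20-t/.6*20,yo=.0013))" | grep shift
```

```text
shift mm [ 0.4  0.1 10.1] turn [-0.   -1.63  0.63]
shift mm [ 1.6  0.1 21.3] turn [ 0.01 -3.63  0.63]
shift mm [ 2.2  0.1 32.6] turn [ 0.02 -5.63  0.63]
shift mm [ 2.   0.1 43.9] turn [ 0.03 -7.63  0.63]
shift mm [ 1.2  0.1 55.2] turn [ 0.04 -9.63  0.63]
```

step_arm([
  [[0.4,0,10],[0,-1.6,0]],
  [[1.6,0,21],[0,-3.6,0]],
  [[2.2,0,32.5],[0,-5.6,0]],
  [[2,0,44],[0,-7.6,0]],
  [[1.2,0,55],[0,-9.6,0]],
])

```text
time: 8.8
position: [0.4347, -0.0916, 0.2289]
eef_rot: [0.055, 0.995, 0.006, -0.086]
force: [-3.6, 5.0, 9.9]
width: 0.244
```

```bash
python3 -c "
from h import *
go(*lev(.3,10,yo=.0013))
for t in (.36,.42,.48,.52,.56,.6): go(*lev(t,20-t/.6*20,yo=.0013))
p,F,m,q=leverang(); cv2.imwrite('pics/s7.png',p)
b=np.arange(-.1,.03,.01)
for x in b:
  k=(q[:,0]>=x)&(q[:,0]<x+.01)
  if k.sum(): print(round(x,2),k.sum(),q[k,1].min().round(4),q[k,1].max().round(4))
" | grep -v '^t 8.70.*xx'
```

```text
t 8.8 pos [ 0.4347 -0.0916  0.2289] fix [-0.1546  0.0013  0.2289] F [-4.2  4.5  9.9] w 0.244
shift mm [-0.  -0.   1.5] turn [0.09 0.14 0.62]
t 8.8 pos [ 0.4347 -0.0916  0.2289] fix [-0.1546  0.0013  0.2289] F [-4.2  4.5  9.9] w 0.244
shift mm [ 0.4 -0.  12.8] turn [ 0.1  -1.86  0.62]
t 8.8 pos [ 0.4347 -0.0916  0.2289] fix [-0.1546  0.0013  0.2289] F [-4.2  4.5  9.9] w 0.244
shift mm [ 0.2 -0.  24.2] turn [ 0.11 -3.86  0.62]
t 8.8 pos [ 0.4347 -0.0916  0.2289] fix [-0.1546  0.0013  0.2289] F [-4.2  4.5  9.9] w 0.244
shift mm [-0.7 -0.1 35.5] turn [ 0.12 -5.86  0.62]
t 8.8 pos [ 0.4347 -0.0916  0.2289] fix [-0.1546  0.0013  0.2289] F [-4.2  4.5  9.9] w 0.244
shift mm [-1.7 -0.1 43. ] turn [ 0.13 -7.19  0.62]
t 8.8 pos [ 0.4347 -0.0916  0.2289] fix [-0.1546  0.0013  0.2289] F [-4.2  4.5  9.9] w 0.244
shift mm [-3.  -0.1 50.5] turn [ 0.13 -8.53  0.62]
t 8.8 pos [ 0.4347 -0.0916  0.2289] fix [-0.1546  0.0013  0.2289] F [-4.2  4.5  9.9] w 0.244
shift mm [-4.6 -0.2 58. ] turn [ 0.14 -9.86  0.61]
-0.1 16 0.2299 0.2419
-0.09 16 0.2249 0.238
-0.08 16 0.2172 0.2353
-0.07 26 0.2181 0.2378
-0.06 22 0.2102 0.2274
-0.05 23 0.2109 0.2295
-0.04 21 0.2085 0.2269
-0.03 24 0.2054 0.2216
-0.02 23 0.1965 0.2176
-0.01 24 0.1935 0.2193
-0.0 32 0.1881 0.2103
0.01 24 0.1876 0.2095
```

The lever is at about 0.29 rad by slope, as planned, and holding with 10 N. Continue to about 0.52 and check again.

step_arm([
  [[0.4,0,12],[0,-1.9,0]],
  [[0.2,0,23],[0,-3.9,0]],
  [[-0.7,0,34],[0,-5.9,0]],
  [[-1.7,0,43],[0,-7.2,0]],
  [[-1.7,0,43],[0,-7.2,0]],
])

```text
time: 9.35
position: [0.4294, -0.0909, 0.1859]
eef_rot: [0.056, 0.998, 0.003, -0.02]
force: [-2.3, 5.0, 10.4]
width: 0.247
```

```bash
python3 -c "
from h import *
go(*lev(.52,2.7,yo=.0013))
for t in (.56,.59,.6): go(*lev(t,20-t/.6*20,yo=.0013))
p,F,m,q=leverang(); cv2.imwrite('pics/s8.png',p[100:260,200:400].repeat(3,0).repeat(3,1))
b=np.arange(-.13,.03,.01)
for x in b:
  k=(q[:,0]>=x)&(q[:,0]<x+.01)
  if k.sum(): print(round(x,2),k.sum(),q[k,1].min().round(4),q[k,1].max().round(4))
"
```

```text
t 9.35 pos [ 0.4294 -0.0909  0.1859] fix [-0.16    0.0013  0.1859] F [-2.9  4.6 10.4] w 0.247
shift mm [ 0.3 -0.  -0.3] turn [0.14 0.35 0.6 ]
t 9.35 pos [ 0.4294 -0.0909  0.1859] fix [-0.16    0.0013  0.1859] F [-2.9  4.6 10.4] w 0.247
shift mm [ 0.  -0.1  7.3] turn [ 0.15 -1.02  0.6 ]
t 9.35 pos [ 0.4294 -0.0909  0.1859] fix [-0.16    0.0013  0.1859] F [-2.9  4.6 10.4] w 0.247
shift mm [-0.4 -0.1 13. ] turn [ 0.16 -2.02  0.6 ]
t 9.35 pos [ 0.4294 -0.0909  0.1859] fix [-0.16    0.0013  0.1859] F [-2.9  4.6 10.4] w 0.247
shift mm [-0.6 -0.1 14.9] turn [ 0.16 -2.35  0.6 ]
-0.13 21 0.2 0.2194
-0.12 68 0.198 0.3496
-0.11 19 0.198 0.2195
-0.1 10 0.2034 0.2084
-0.09 14 0.1986 0.2099
-0.08 23 0.1902 0.2131
-0.07 20 0.1949 0.2133
-0.06 21 0.1915 0.2093
-0.05 22 0.1942 0.2082
-0.04 21 0.1922 0.2066
-0.03 21 0.1859 0.2057
-0.02 21 0.1886 0.2096
-0.01 25 0.1859 0.2065
-0.0 31 0.1881 0.2043
0.01 17 0.1867 0.2035
```

View pics/s8.png

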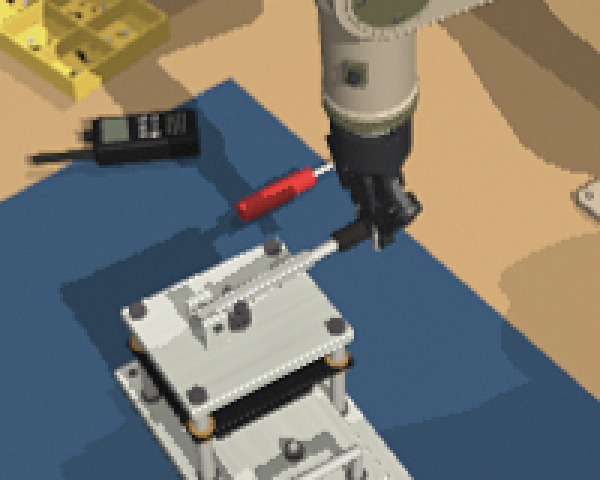

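The lever is nearly level, with slope about 0.09, which fits 0.52. Final 14 mm.

step_arm([
  [[0,0,5],[0,-0.8,0]],
  [[-0.3,0,10],[0,-1.5,0]],
  [[-0.5,0,14],[0,-2.3,0]],
  [[-0.5,0,14],[0,-2.3,0]],
  [[-0.5,0,14],[0,-2.3,0]],
])

```text
time: 9.9
position: [0.4299, -0.0909, 0.1744]
eef_rot: [0.056, 0.998, 0.001, 0.0]
force: [-7.1, 5.5, 12.2]
width: 0.237
```

```bash
python3 -c "
from h import *
go(*lev(.6,0,yo=.0013))
for n in ('scene','wrist','top'):
  p,d=eyes.camera(n); F=(cloud(eyes.get_calibration(n),d)-O)@Fm
  cv2.imwrite('pics/f_%s.png'%n,p)
  m=(abs(F[...,1])<.012)&(F[...,2]>.193)&(F[...,2]<.22)&(F[...,0]<.0)&(F[...,0]>-.1)
  q=F[m]
  if m.sum()>20: print(n,m.sum(),'slope',-np.polyfit(q[:,0],q[:,2],1)[0])
  h=(abs(F[...,2]-.1)<.01)&(abs(F[...,0])<.05)&(F[...,1]>.12)&(F[...,1]<.19)
  if h.sum()>20: print(n,'handle',h.sum(),F[h][:,1].mean())
go(*lev(.6,0,yo=.0013))
"
```

```text
t 9.9 pos [ 0.4299 -0.0909  0.1744] fix [-0.1594  0.0013  0.1744] F [-7.7  4.6 12.2] w 0.237
shift mm [ 0.6 -0.   3.4] turn [0.15 0.04 0.59]
scene 163 slope 0.016184170406718025
scene handle 125 0.15748139244666273
wrist handle 286 0.15354350085027257
top 34 slope 0.09560177304168312
top handle 110 0.15467077897268708
t 10.05 pos [ 0.4299 -0.0909  0.1744] fix [-0.1595  0.0014  0.1744] F [-6.4  4.  11.6] w 0.241
shift mm [ 0.5 -0.1  3.4] turn [0.15 0.03 0.59]
```

View pics/f_wrist.png

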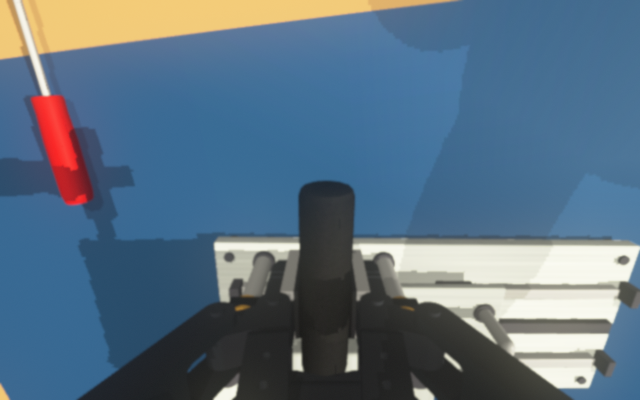

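View pics/f_scene.png

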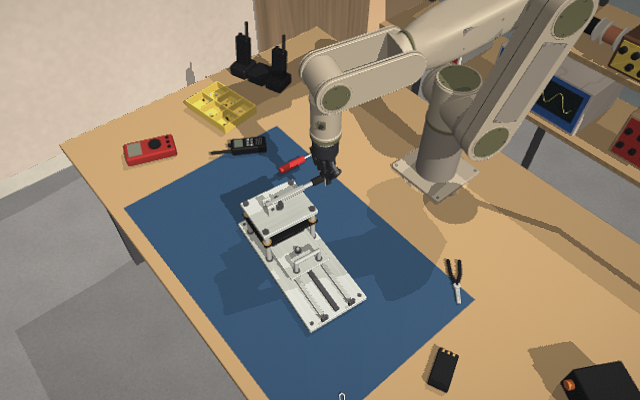

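```bash
python3 -c "
from h import *
p,d=eyes.camera('wrist'); F=(cloud(eyes.get_calibration('wrist'),d)-O)@Fm
for r in range(185,300,12): print(r,F[r,328].round(4))
p,d=eyes.camera('scene'); F=(cloud(eyes.get_calibration('scene'),d)-O)@Fm
m=(abs(F[...,1])<.013)&(F[...,2]>.17)&(F[...,2]<.24)
for lo,hi in ((-.22,-.19),(-.12,-.09),(-.09,-.06),(-.06,-.03),(-.03,0)):
  q=F[m&(F[...,0]>lo)&(F[...,0]<hi)]; print(lo,len(q),q[:,2].mean().round(4) if len(q) else 0, np.percentile(q[:,2],90).round(4) if len(q) else 0)
"
```

```text
185 [-0.207   0.0016  0.1988]
197 [-0.2052  0.0015  0.2078]
209 [-0.2014  0.0016  0.2096]
221 [-0.1968  0.0016  0.2098]
233 [-0.1916  0.0017  0.2088]
245 [-0.1863  0.0018  0.2081]
257 [-0.182   0.0018  0.2094]
269 [-0.1764  0.0019  0.2087]
281 [-0.1713  0.002   0.2091]
293 [-0.165   0.0021  0.2079]
-0.22 4 0.2066 0.2105
-0.12 55 0.1999 0.2072
-0.09 56 0.1974 0.2021
-0.06 64 0.197 0.2019
-0.03 66 0.1945 0.2016
```

The grip's top is at 208.5 mm, about 7 mm above level, so the lever is at 0.56–0.58. A small extra pull centres it; the arm sags about 2.5 mm under load.

step_arm([
  [[0,0,3],[0,0,0]],
  [[0,0,7],[0,0,0]],
  [[0,0,7],[0,0,0]],
  [[0,0,7],[0,0,0]],
  [[0,0,7],[0,0,0]],
])

```text
time: 10.65
position: [0.4302, -0.0909, 0.1693]
eef_rot: [0.056, 0.998, 0.001, 0.001]
force: [-7.2, 6.0, 12.5]
width: 0.243
```

```bash
python3 -c "
from h import *
go(*lev(.6,0,yo=.0013))
p,d=eyes.camera('wrist'); F=(cloud(eyes.get_calibration('wrist'),d)-O)@Fm
for r in range(197,300,12): print(r,F[r,328].round(4))
h=(abs(F[...,2]-.1)<.01)&(abs(F[...,0])<.05)&(F[...,1]>.12)&(F[...,1]<.19); print(F[h][:,1].mean())
go(*lev(.6,0,yo=.0013))
p,d=eyes.camera('top'); cv2.imwrite('pics/t9.png',p)
q=cv2.imread('pics/top0.png')
D=cv2.absdiff(p,q).max(2)
for n,(x,y,w,h) in dict(radio=(455,170,45,65),pliers=(195,240,50,50),battery=(150,170,45,50),driver=(415,205,22,80)).items(): print(n,D[y:y+h,x:x+w].mean().round(1))
print(env.observe()['joint_velocities'].round(3))
"
```

```text
t 10.65 pos [ 0.4302 -0.0909  0.1693] fix [-0.1591  0.0014  0.1693] F [-7.9  5.1 12.5] w 0.243
shift mm [ 0.9 -0.1 -1.7] turn [0.14 0.1  0.6 ]
197 [-0.2053  0.0015  0.2037]
209 [-0.2011  0.0016  0.2045]
221 [-0.1959  0.0017  0.203 ]
233 [-0.1912  0.0017  0.2033]
245 [-0.1868  0.0018  0.2044]
257 [-0.1817  0.0018  0.2042]
269 [-0.1763  0.0019  0.2039]
281 [-0.1703  0.002   0.2027]
293 [-0.165   0.0021  0.2032]
0.15374211988444264
t 10.7 pos [ 0.4302 -0.0909  0.1693] fix [-0.1591  0.0014  0.1693] F [-7.7  4.1 12.3] w 0.242
shift mm [ 0.9 -0.1 -1.7] turn [0.14 0.09 0.6 ]
radio 10.2
pliers 5.9
battery 12.0
driver 11.1
[ 0.001  0.    -0.    -0.    -0.003  0.001]
```

View pics/t9.png

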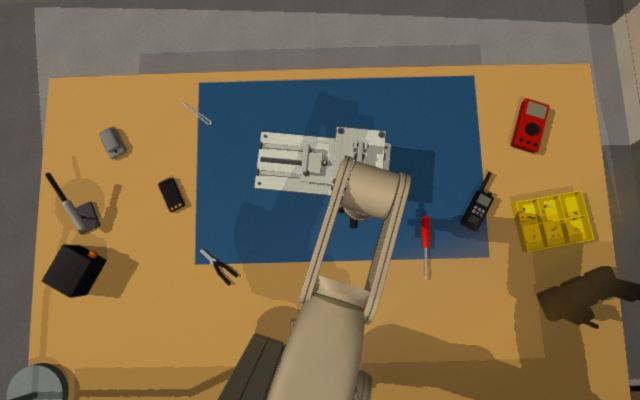

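The grip's top is now at 203.5 mm and flat, so the lever is at about 0.59–0.61. It is still, with 12.5 N on it. The bystanders are at their starting pixels: radio (478,205), pliers (218,267), battery (172,195), screwdriver (426,245).

```bash
python3 -c "
from h import *
print(env.close_job())"
```

```text
the job is handed in; nothing more can be done
None
```

I gripped the carrier's bow handle and slid it about 124 mm into the station. Then I gripped the lever and drew it down along its arc in stages to level. I handed the job in at 10.7 s with the robot still holding the lever; the system gave no verdict.

**Carrier:** As it reached the station the force along the rails flipped from +5 to -5.6 N, then dropped to near zero before I let go. With the hand clear, the handle measured 155.4 mm along the rails against the 155 mm expected. Later readings taken around the arm ran from 153.5 to 157.5 mm, within camera noise.

**Lever:** The grip's top surface read about 203.5 mm and flat, putting the lever at roughly 0.59 rad. The arm pose reads 0.61 rad. The arm was still and the upward force on it was 12.4 N. The highest angle I estimated at any check was 0.61 rad, so there was no sign of it touching its stop.

**Bystanders:** In the top view, all four are where they started.

**Mended or in disagreement:**
- The first grip on the lever was 7 mm too shallow, so I released it, went deeper and gripped again.
- The lever first settled at about 0.57 rad, so I pulled it down another 5 mm.
- One top-camera reading of the lever's slope (0.096, at the 0.57 rad stop) disagreed with the scene camera (0.016). It used only 34 points beside the arm, so I relied on the wrist depth instead.

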